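# Shim the rocking corner of a heating-mantle plate

## Robot

A 6-joint arm with a two-finger parallel gripper is mounted at the origin on the work surface. World frame = base frame: x ahead of the robot, y to its left, z up, the work surface at z = 0. Lengths are in mm, angles in rad, forces in N, time in s.
With the tool pointing down it reaches from about 425 to 950 mm from the base axis. Payload 3.5 kg.
Tool frame: the origin (TCP) lies midway between the tips of the shut fingers; the grasp point (between the pads) lies bot.hold_point_z behind it (bot.hold_point_z is the distance from the TCP to the grasp point, in mm); z points along the fingers, y is the direction in which the jaws open and shut (so a half turn about z gives the same grasp; the last joint's range is limited). The gripper opens to 85 mm and grips with 20 to 120 N. Pads are 22 mm wide; open, the fingers measure 114 mm over their backs; the gripper's body (76 mm by 85 mm) begins 54 mm behind the grasp point. The pads swing forward as they close: fully open they stand 13 mm farther back than shut.
Start: joints at [-1.265, 0.286, 1.577, -0, 1.279, -0.15], TCP at [297.142, -606.063, 231.325] pointing down, gripper open.
Joint ranges: [-2.77, 2.77], [-0.9, 2.22], [0.21, 2.48], [-1.53, 4.67], [0.24, 2.81], [-2.84, 2.84]. Speed limits (rad/s): [2.79, 2.79, 3.14, 3.14, 3.14, 3.14].

## Interface

Orientations are given as a unit quaternion [w, x, y, z].
In Python, from rig import bot gives the robot as it stands.
- The arm moves only by the tool move_arm, never from a script. Its argument "targets" is a list of rows, each an object with "translation": the shift along the tool's x, y, z in units of 50 mm (1.0 is 50 mm), a list of three; "rotation": the turn, a rotation vector about the tool's x, y, z in units of 5 degrees (1.0 is 5 degrees), a list of three. In form: [{"translation": [x, y, z], "rotation": [ax, ay, az]}, ...]. A call has 1 to 20 rows; each row is the pose to reach, as a shift and turn from the pose commanded when the call began, along the tool's axes at that moment; what a row does not reach only later rows make up. A row lasts 1/10 s, in which the tool goes at most 50 mm and 8.59 degrees, less where a joint would pass 70% of its speed; a pose out of reach is approached as far as the arm can. A call with a gripper value outside its range is refused whole. "gripper" is the opening, from 0 (shut) to 1 (fully open), set as the call begins (left out, the last holds). The fingers move at their own pace and stop on an object; "squeeze" is the grip in N (left out, the last holds). Time passes only in rows, so rows that repeat a pose let the fingers close. It gives the time, the measured TCP pose, the force and the opening at its end, in the units of the state.
- bot.state(): the state, without advancing time (a new reading comes with each control period).
- bot.grab_frame(name): name is "side" or "top" or "wrist"; returns the picture (480x640x3 uint8, blue, green, red); there is no depth.
- bot.camera_params(name): a dict with "mtx" (3x3 intrinsics, pixels), "k1" (the pictures are not rectified: a ray, as slopes to the right and down, at radius r is drawn at 1 + k1 r^2 times it, then the intrinsics apply), "T" (4x4, takes a point from camera to world coordinates). Camera axes: x right, y up, looking along -z (the intrinsics and any distortion apply to the point x, -y, -z); pixel columns grow to the right and rows downward; lengths in mm; the calibration is good to about 2 mm. A picture is of the moment at which its call begins: read the wrist's pose just before it. camera_params takes no time and is no camera call; for the wrist camera it gives the pose at the moment of the call.
- bot.finish_job(): hands the job in, once; it reports no verdict.
The state is a dict: "clock": time; "joints": joint angles; "qd": joint speeds; "joint_torque": joint torques, N m; "tcp_pos": TCP position; "ee_rot": TCP orientation; "wrist_force": force on the tool from outside, world axes, zero at the start; "ft_torque": the same for the moment, N m; "gripper_width": finger opening in mm.
Only numpy, scipy, OpenCV 4.12 (cv2) and the standard library are available. Lean on these libraries where they do the work, as an engineer would, in place of code of your own. Each camera call takes 0.05 s, during which the arm holds its last target. There are 200 camera calls.

## Task

The plate under the heating mantle rocks on one of its four corners. Press down on its corner ears with the closed fingertips to find the one that gives, then press the brass shim tab beside that corner down flat and move clear. Only push: do not lift or shift the plate, leave the other three tabs standing and do not disturb the glassware and other things.

Things in the scene. Friction and masses are not known exactly. Their poses are not given: they have to be found in the camera images.
- plate: Loose 2.2 kg aluminium plate, 8 mm thick: middle 140 x 220 mm (x, y), four corner ears centred at x +-95, y +-85 mm; carries a steel heating mantle (104 mm across, top 90 mm above the table) with a flask (top at 191 mm). Stands level on four 24 mm feet on an 8 mm green slab. Origin: centre of its underside, 32 mm above the table; z up; yaw within 0.18 rad.
- ear_near_left (a point): Blue dot: centre of the top of the plate's near left corner ear (far = +x, left = +y of the plate's frame), over its foot, 40 mm above the table. Ear 44 mm wide in y. One ear, a different one each time, looking like the rest, has a weak spring foot: about 5 N here sinks it 5.5 mm to a stop; it rises again when let go. The other three do not give.
- ear_near_right (a point): Blue dot: centre of the top of the plate's near right corner ear (far = +x, left = +y of the plate's frame), over its foot, 40 mm above the table. Ear 44 mm wide in y. One ear, a different one each time, looking like the rest, has a weak spring foot: about 5 N here sinks it 5.5 mm to a stop; it rises again when let go. The other three do not give.
- ear_far_left (a point): Blue dot: centre of the top of the plate's far left corner ear (far = +x, left = +y of the plate's frame), over its foot, 40 mm above the table. Ear 44 mm wide in y. One ear, a different one each time, looking like the rest, has a weak spring foot: about 5 N here sinks it 5.5 mm to a stop; it rises again when let go. The other three do not give.
- ear_far_right (a point): Blue dot: centre of the top of the plate's far right corner ear (far = +x, left = +y of the plate's frame), over its foot, 40 mm above the table. Ear 44 mm wide in y. One ear, a different one each time, looking like the rest, has a weak spring foot: about 5 N here sinks it 5.5 mm to a stop; it rises again when let go. The other three do not give.
- tab_near_left (a joint): Brass shim tab of the near left corner: leaf 20 mm wide, 50 mm long from its hinge, 3 mm thick, outer end red, standing up on the +y side of that ear. Angle in rad: 0 = flat (its stop), starts at 0.50 to 0.65. Its stiff hinge needs 8 to 9 N pushed down at the red end and stays where it is left. Only at the rocking corner is there room for it to go flat.
- tab_near_left_end (a point): Point on top of the red outer end of that tab, 38 mm from its hinge, moving with it: about 44 mm above the table at the start, 23.5 mm when flat. From above it lies about 59 mm (65 when flat) to the +y side (plate's frame) of the centre of its own ear, some 40 mm clear of the ear's edge.
- tab_near_right (a joint): Brass shim tab of the near right corner: leaf 20 mm wide, 50 mm long from its hinge, 3 mm thick, outer end red, standing up on the +y side of that ear. Angle in rad: 0 = flat (its stop), starts at 0.50 to 0.65. Its stiff hinge needs 8 to 9 N pushed down at the red end and stays where it is left. Only at the rocking corner is there room for it to go flat.
- tab_near_right_end (a point): Point on top of the red outer end of that tab, 38 mm from its hinge, moving with it: about 44 mm above the table at the start, 23.5 mm when flat. From above it lies about 59 mm (65 when flat) to the +y side (plate's frame) of the centre of its own ear, some 40 mm clear of the ear's edge.
- tab_far_left (a joint): Brass shim tab of the far left corner: leaf 20 mm wide, 50 mm long from its hinge, 3 mm thick, outer end red, standing up on the +y side of that ear. Angle in rad: 0 = flat (its stop), starts at 0.50 to 0.65. Its stiff hinge needs 8 to 9 N pushed down at the red end and stays where it is left. Only at the rocking corner is there room for it to go flat.
- tab_far_left_end (a point): Point on top of the red outer end of that tab, 38 mm from its hinge, moving with it: about 44 mm above the table at the start, 23.5 mm when flat. From above it lies about 59 mm (65 when flat) to the +y side (plate's frame) of the centre of its own ear, some 40 mm clear of the ear's edge.
- tab_far_right (a joint): Brass shim tab of the far right corner: leaf 20 mm wide, 50 mm long from its hinge, 3 mm thick, outer end red, standing up on the +y side of that ear. Angle in rad: 0 = flat (its stop), starts at 0.50 to 0.65. Its stiff hinge needs 8 to 9 N pushed down at the red end and stays where it is left. Only at the rocking corner is there room for it to go flat.
- tab_far_right_end (a point): Point on top of the red outer end of that tab, 38 mm from its hinge, moving with it: about 44 mm above the table at the start, 23.5 mm when flat. From above it lies about 59 mm (65 when flat) to the +y side (plate's frame) of the centre of its own ear, some 40 mm clear of the ear's edge.
- stopper: Loose red rubber stopper, 24 mm across and high, standing on the plate's left side. Origin: centre of its underside. Leave it alone.
- vial: Loose small amber vial, 22 mm across, 42 mm high, standing on the plate's right side. Origin: centre of its underside. Leave it alone.
- amber: Loose amber jar, 68 mm across, 130 mm high, left of the work. Origin: underside. Leave it alone.
- beaker: Loose glass beaker, 76 mm across, 95 mm high, left of the work. Origin: underside. Leave it alone.
- erlen: Loose conical flask, 82 mm across, 120 mm high, right of the work. Origin: underside. Leave it alone.
- wrench: Loose steel wrench lying right of the work. Leave it alone.
- reagent: Loose white bottle with blue cap, 60 mm across, 150 mm high, near left on the table. Origin: underside. Leave it alone.

How it is judged:
By the outcome, as a careful person would: the job done as asked, in the order asked, and still so for the second after the job is handed in, with the robot touching nothing.
It also fails if it takes over 58 s, if anything falls off the work surface, if the arm or the gripper's body presses on something with over 40 N, if the wrist force passes 120 N, or if a joint passes its speed limit or range.

## Working session

There is one attempt and no reset: what is moved stays moved. The work goes in short steps, Python scripts to look and compute and a tool call to move; the robot and the scene stay as the last step left them, time stands still between calls to the robot, and variables do not carry over. Pictures are saved under pics/ and viewed, about 8 in all and at most 12, crops included, and the job is handed in when it is done.

Besides the shell and the picture viewer there is one more tool, called in YAML: its name, and indented under it one key for each argument. move_arm: Moves the arm, as the interface text tells. Its arguments: {"type":"object","properties":{"targets":{"type":"array","items":{"type":"object","properties":{"translation":{"type":"array","items":{"type":"number"}},"rotation":{"type":"array","items":{"type":"number"}}}}},"gripper":{"type":"number"},"squeeze":{"type":"number"}},"required":["targets"]}

```bash
mkdir -p pics; ls; python3 - <<'E'
from rig import bot
import cv2
for n in("top","side"):
    cv2.imwrite(f"pics/{n}0.png",bot.grab_frame(n))
    c=bot.camera_params(n);print(n,c["mtx"].tolist(),c["k1"],c["T"].round(3).tolist())
print(bot.state(),bot.hold_point_z)
E
```

```text
pics
top [[563.6811860672525, 0.0, 313.7535977596682], [0.0, 563.6811860672525, 233.77110141044434], [0.0, 0.0, 1.0]] -0.12030378072694119 [[-0.006, 0.993, -0.118, 352.276], [-1.0, -0.005, 0.01, -22.528], [0.009, 0.118, 0.993, 1347.134], [0.0, 0.0, 0.0, 1.0]]
side [[497.2769092657787, 0.0, 320.7047577358566], [0.0, 497.2769092657787, 239.44719882422027], [0.0, 0.0, 1.0]] -0.12724033268440882 [[-0.73, 0.479, -0.488, -183.579], [-0.684, -0.517, 0.515, 671.199], [-0.006, 0.709, 0.705, 1041.326], [0.0, 0.0, 0.0, 1.0]]
{'clock': 0.1, 'joints': array([-1.26501843e+00,  2.87115431e-01,  1.57803271e+00,  2.61962877e-05,
        1.27862700e+00, -1.49978364e-01]), 'qd': array([ 0.0003143 , -0.00194879, -0.00540809, -0.00089583, -0.00048904,
        0.00109578]), 'joint_torque': array([ 6.78417491e-04, -4.07295656e+01, -2.93697256e+01, -1.50391015e-04,
        3.42690837e-03,  3.22693616e-06]), 'tcp_pos': array([ 296.95819336, -605.50073781,  230.05879775]), 'ee_rot': array([-1.08891109e-03,  9.74148217e-01,  2.25907194e-01, -7.24208412e-05]), 'wrist_force': array([-0.69901131,  0.49952246,  0.43771945]), 'ft_torque': array([-0.05462406, -0.02161147, -0.01241114]), 'gripper_width': 85.63018321038125} 18.700000000000003
```

View pics/top0.png

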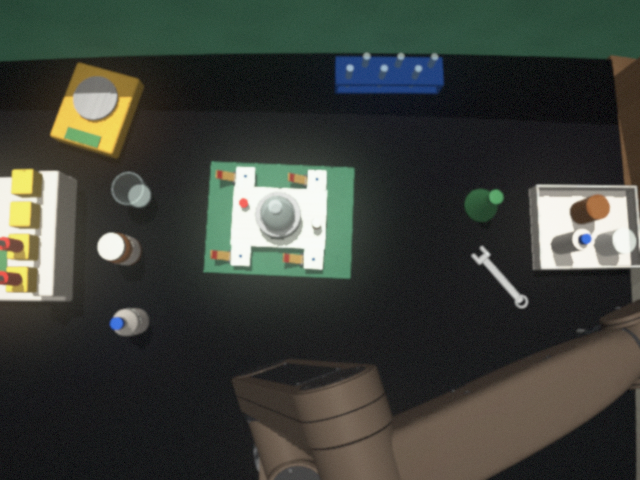

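View pics/side0.png

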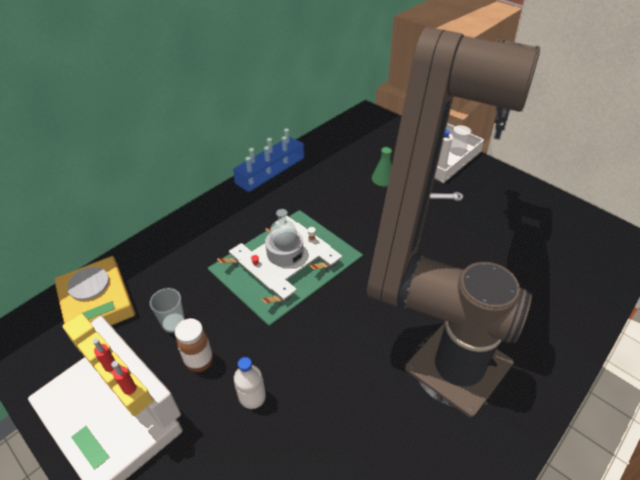

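The top view shows the plate in the middle at about (278,217). Its ears have blue dots near (245,178), (318,180), (240,257) and (312,260), and each tab's red end lies to the left of its ear. The arm is clear of all of it. Next I measure the dots.

```bash
cat > h.py <<'E'
import numpy as np,cv2
from rig import bot
def ray(c,px,z):
    K=c["mtx"];p=np.linalg.solve(K,[px[0],px[1],1.])[:2];u=p.copy()
    for _ in range(20):u=p/(1+c["k1"]*(u@u))
    T=np.array(c["T"]);d=T[:3,:3]@[u[0],-u[1],-1];o=T[:3,3]
    return o+d*(z-o[2])/d[2]
def blobs(im,roi,kind,amin=1):
    x0,y0,x1,y1=roi;s=im[y0:y1,x0:x1].astype(int);b,g,r=s[...,0],s[...,1],s[...,2]
    m=(b-r>25)&(b-g>8) if kind=="blue" else (r-g>70)&(r-b>60)&(g<80)
    n,l,st,ce=cv2.connectedComponentsWithStats(m.astype(np.uint8))
    return [(ce[i]+[x0,y0],int(st[i,4])) for i in range(1,n) if st[i,4]>=amin]
E
python3 - <<'E'
from h import *
im=cv2.imread("pics/top0.png");c=bot.camera_params("top")
for k in("blue","red"):
    for p,a in blobs(im,(205,160,356,280),k): print(k,p.round(1),a,ray(c,p,40 if k=="blue" else 44).round(1))
E
```

```text
blue [244.8 175.8] 6 [646.7 127.4  40. ]
blue [316.5 178.5] 4 [639.4 -42.3  40. ]
blue [240.  255.5] 6 [457.6 136.8  40. ]
blue [313.  258.7] 7 [449.4 -33.   40. ]
red [219.1 174.4] 17 [649.8 188.2  44. ]
red [291. 177.] 3 [642.4  17.9  44. ]
red [213.9 254.4] 17 [460.2 197.2  44. ]
```

move_arm:
  targets:
    - {"translation": [0.6,-0.7,0],"rotation": [0,0,0.5]}
    - {"translation": [1.2,-1.4,0],"rotation": [0,0,1]}
    - {"translation": [1.8,-2.1,0],"rotation": [0,0,1.5]}
    - {"translation": [2.4,-2.8,0],"rotation": [0,0,2]}
    - {"translation": [3.0,-3.5,0],"rotation": [0,0,2.5]}
    - {"translation": [3.6,-4.2,0],"rotation": [0,0,3]}
    - {"translation": [4.2,-4.9,0],"rotation": [0,0,3.5]}
    - {"translation": [4.8,-5.6,0.2],"rotation": [0,0,4]}
    - {"translation": [5.4,-6.3,0.4],"rotation": [0,0,4.5]}
    - {"translation": [6.0,-7.0,0.8],"rotation": [0,0,5]}
    - {"translation": [6.6,-7.6,1.2],"rotation": [0,0,5.72]}
    - {"translation": [7.2,-8.3,1.6],"rotation": [0,0,5.72]}
    - {"translation": [7.78,-8.94,2.0],"rotation": [0,0,5.72]}
    - {"translation": [7.78,-8.94,2.2],"rotation": [0,0,5.72]}
    - {"translation": [7.78,-8.94,2.2],"rotation": [0,0,5.72]}
    - {"translation": [7.78,-8.94,2.2],"rotation": [0,0,5.72]}
    - {"translation": [7.78,-8.94,2.2],"rotation": [0,0,5.72]}
    - {"translation": [7.78,-8.94,2.2],"rotation": [0,0,5.72]}
  gripper: 0
  squeeze: 30

```text
clock: 1.9
tcp_pos: [450.3, -34.8, 122.3]
ee_rot: [0.0, 1.0, -0.023, 0.001]
wrist_force: [-0.2, 0.6, 0.4]
gripper_width: 0.1
```

```bash
python3 - <<'E'
from h import *
c=bot.camera_params("wrist");im=bot.grab_frame("wrist");cv2.imwrite("pics/w1.png",im)
cs=bot.camera_params("side");s=bot.grab_frame("side");cv2.imwrite("pics/s1.png",s)
for k in("blue","red"):
    for p,a in blobs(im,(0,0,640,480),k,15): print(k,p.round(1),a,ray(c,p,40 if k=="blue" else 44).round(1))
for k in("blue","red"):
    for p,a in blobs(s,(205,205,365,318),k,2): print('side',k,p.round(1),a,ray(cs,p,40 if k=="blue" else 44).round(1))
E
```

```text
blue [ 47.8 250.7] 134 [455.9 138.2  40. ]
blue [314. 252.] 149 [447.5 -32.3  40. ]
red [ 0.3 37.9] 19 [581.1 134.4  44. ]
red [212.5 252.8] 688 [451.2  29.8  44. ]
side blue [330.5 255. ] 2 [447.2 -33.3  40. ]
side blue [284.  288.2] 4 [455.7 137.1  40. ]
side red [255.  259.8] 35 [583.9 123.6  44. ]
side red [222.  259.8] 4 [651.  185.7  44. ]
side red [314.5 266. ] 6 [448.8  29.1  44. ]
side red [266.5 300. ] 6 [457.9 196.6  44. ]
```

View pics/w1.png

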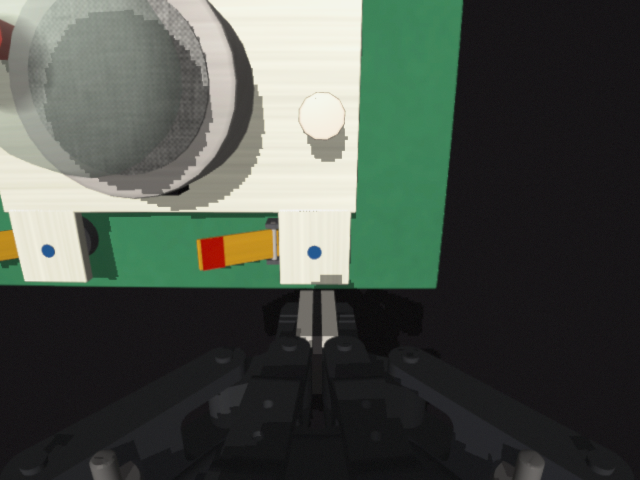

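The wrist view shows the near-right dot at (314,252), its tab end at (212,253), the vial at (322,115) and the fingertips below the ear. The top, side and wrist cameras agree to about 2 mm. Now I go down over near-right.

move_arm:
  targets:
    - {"translation": [-0.05,-0.05,0.6],"rotation": [0,0,0]}
    - {"translation": [-0.05,-0.05,1.2],"rotation": [0,0,0]}
    - {"translation": [-0.05,-0.05,1.5],"rotation": [0,0,0]}
    - {"translation": [-0.05,-0.05,1.56],"rotation": [0,0,0]}
    - {"translation": [-0.05,-0.05,1.56],"rotation": [0,0,0]}
    - {"translation": [-0.05,-0.05,1.56],"rotation": [0,0,0]}

```text
clock: 2.6
tcp_pos: [448.3, -31.4, 44.5]
ee_rot: [0.0, 1.0, -0.022, 0.001]
wrist_force: [0.2, -0.3, -0.2]
gripper_width: -0.2
```

move_arm:
  targets:
    - {"translation": [0,0,0.04],"rotation": [0,0,0]}
    - {"translation": [0,0,0.08],"rotation": [0,0,0]}
    - {"translation": [0,0,0.1],"rotation": [0,0,0]}
    - {"translation": [0,0,0.1],"rotation": [0,0,0]}
    - {"translation": [0,0,0.1],"rotation": [0,0,0]}

```text
clock: 3.1
tcp_pos: [448.1, -31.1, 40.0]
ee_rot: [0.0, 1.0, -0.022, 0.0]
wrist_force: [-3.3, 0.6, 8.1]
gripper_width: 0.0
```

Near-right holds 8 N at z=40.0, so it is rigid. Next is near-left.

move_arm:
  targets:
    - {"translation": [0,0,-0.5],"rotation": [0,0,0]}
    - {"translation": [0,0,-1.2],"rotation": [0,0,0]}
    - {"translation": [0,-0.8,-1.3],"rotation": [0,0,0]}
    - {"translation": [0,-1.7,-1.3],"rotation": [0,0,0]}
    - {"translation": [0,-2.5,-1.3],"rotation": [0,0,0]}
    - {"translation": [0,-3.4,-1.3],"rotation": [0,0,0]}
    - {"translation": [0,-3.4,-1.3],"rotation": [0,0,0]}
    - {"translation": [0,-3.4,-0.8],"rotation": [0,0,0]}
    - {"translation": [0,-3.4,-0.3],"rotation": [0,0,0]}
    - {"translation": [0,-3.4,0],"rotation": [0,0,0]}
    - {"translation": [0,-3.4,0],"rotation": [0,0,0]}
    - {"translation": [0,-3.4,0],"rotation": [0,0,0]}

```text
clock: 4.3
tcp_pos: [454.5, 138.5, 38.7]
ee_rot: [0.0, 1.0, -0.022, -0.001]
wrist_force: [-1.7, -0.4, 2.7]
gripper_width: -0.4
```

```bash
python3 -c "
from rig import bot;s=bot.state();print(s['tcp_pos'],s['wrist_force'])"
```

```text
[454.48950874 138.52665782  38.68732937] [-1.7090397  -0.40042438  2.74282165]
```

move_arm:
  targets:
    - {"translation": [0,0,0.04],"rotation": [0,0,0]}
    - {"translation": [0,0,0.08],"rotation": [0,0,0]}
    - {"translation": [0,0,0.08],"rotation": [0,0,0]}
    - {"translation": [0,0,0.08],"rotation": [0,0,0]}

```text
clock: 4.7
tcp_pos: [455.4, 138.8, 35.1]
ee_rot: [0.0, 1.0, -0.022, 0.001]
wrist_force: [-0.9, -1.3, 3.5]
gripper_width: 0.1
```

Near-left gives: z=35.1 at only 3.5 N. I'll release it and press its tab.

move_arm:
  targets:
    - {"translation": [0,0,-0.5],"rotation": [0,0,0]}
    - {"translation": [0,0,-1.1],"rotation": [0,0,0]}
    - {"translation": [0.08,-0.6,-1.1],"rotation": [0,0,0]}
    - {"translation": [0.08,-1.23,-1.1],"rotation": [0,0,0]}
    - {"translation": [0.08,-1.23,-1.1],"rotation": [0,0,0]}
    - {"translation": [0.08,-1.23,-1.1],"rotation": [0,0,0]}
    - {"translation": [0.08,-1.23,-1.1],"rotation": [0,0,0]}

```text
clock: 5.4
tcp_pos: [461.0, 199.8, 88.9]
ee_rot: [0.0, 1.0, -0.022, -0.0]
wrist_force: [0.3, -1.9, -0.4]
gripper_width: -0.1
```

```bash
python3 - <<'E'
from h import *
c=bot.camera_params("wrist");im=bot.grab_frame("wrist");cv2.imwrite("pics/w2.png",im)
for k in("blue","red"):
    for p,a in blobs(im,(0,0,640,480),k,15): print(k,p.round(1),a,ray(c,p,40 if k=="blue" else 44).round(1))
print(bot.state()["wrist_force"])
E
```

```text
blue [434.4 271.2] 194 [456. 137.  40.]
red [477.2  17.7] 2149 [578.8 123.5  44. ]
red [322.6 273. ] 706 [459.4 197.4  44. ]
red [626.3 272.8] 345 [451.3  30.   44. ]
[-0.0679944  -0.32042689  0.43719237]
```

View pics/w2.png

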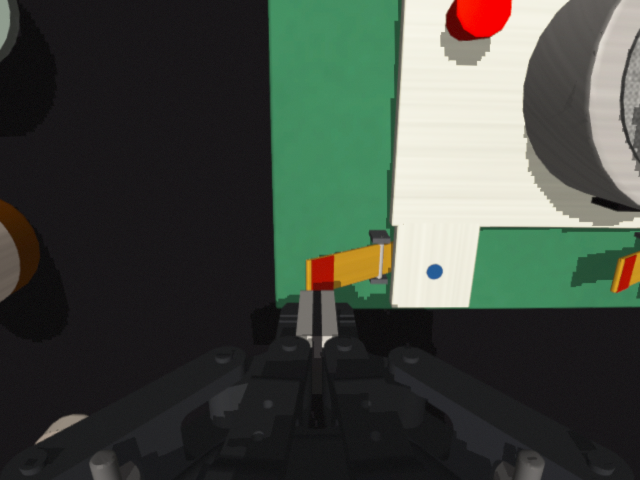

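The wrist view shows the near-left tab's red end at (322,273), or (459,197) in the world, directly below the fingertips. The plate is unshifted. Pressing down.

move_arm:
  targets:
    - {"translation": [-0.02,0.02,0.4],"rotation": [0,0,0]}
    - {"translation": [-0.02,0.0,0.75],"rotation": [0,0,0]}
    - {"translation": [-0.02,0.0,0.85],"rotation": [0,0,0]}
    - {"translation": [-0.02,0.0,0.95],"rotation": [0,0,0]}
    - {"translation": [-0.02,0.0,1.05],"rotation": [0,0,0]}
    - {"translation": [-0.02,0.0,1.12],"rotation": [0,0,0]}
    - {"translation": [-0.02,0.0,1.19],"rotation": [0,0,0]}
    - {"translation": [-0.02,0.0,1.26],"rotation": [0,0,0]}
    - {"translation": [-0.02,0.0,1.3],"rotation": [0,0,0]}
    - {"translation": [-0.02,0.0,1.3],"rotation": [0,0,0]}

```text
clock: 6.45
tcp_pos: [462.4, 200.8, 26.1]
ee_rot: [-0.001, 1.0, -0.023, 0.002]
wrist_force: [0.6, 2.9, 4.1]
gripper_width: 0.0
```

move_arm:
  targets:
    - {"translation": [0,0,0.04],"rotation": [0,0,0]}
    - {"translation": [0,0,0.06],"rotation": [0,0,0]}
    - {"translation": [0,0,0.06],"rotation": [0,0,0]}
    - {"translation": [0,0,0.06],"rotation": [0,0,0]}

```text
clock: 6.85
tcp_pos: [462.5, 200.9, 23.4]
ee_rot: [-0.001, 1.0, -0.022, 0.002]
wrist_force: [-1.1, 3.3, 6.8]
gripper_width: -0.3
```

move_arm:
  targets:
    - {"translation": [0,0,0.03],"rotation": [0,0,0]}
    - {"translation": [0,0,0.06],"rotation": [0,0,0]}
    - {"translation": [0,0,0.06],"rotation": [0,0,0]}
    - {"translation": [0,0,0.06],"rotation": [0,0,0]}

```text
clock: 7.25
tcp_pos: [462.7, 201.0, 22.7]
ee_rot: [-0.001, 1.0, -0.022, 0.001]
wrist_force: [-5.7, 2.2, 22.3]
gripper_width: -0.3
```

It is on its stop: 22 N with less than 1 mm of further travel. Lifting clear.

move_arm:
  targets:
    - {"translation": [0,0,-0.3],"rotation": [0,0,0]}
    - {"translation": [0,0,-1],"rotation": [0,0,0]}
    - {"translation": [0,0,-1.8],"rotation": [0,0,0]}
    - {"translation": [0,0,-2.6],"rotation": [0,0,0]}
    - {"translation": [0,0,-2.6],"rotation": [0,0,0]}
    - {"translation": [0,0,-2.6],"rotation": [0,0,0]}
    - {"translation": [0,0,-2.6],"rotation": [0,0,0]}

```text
clock: 7.95
tcp_pos: [459.1, 199.6, 146.7]
ee_rot: [0.0, 1.0, -0.022, -0.002]
wrist_force: [-0.4, -0.1, -0.4]
gripper_width: -0.1
```

```bash
python3 - <<'E'
from h import *
c=bot.camera_params("wrist");im=bot.grab_frame("wrist");cv2.imwrite("pics/w3.png",im)
for k in("blue","red"):
    for p,a in blobs(im,(0,0,640,480),k,15): print(k,p.round(1),a,ray(c,p,40 if k=="blue" else 44).round(1),ray(c,p,23.5).round(1))
c=bot.camera_params("side");im=bot.grab_frame("side");cv2.imwrite("pics/s3.png",cv2.resize(im[190:330,190:380],None,fx=4,fy=4))
for p,a in blobs(im,(205,205,365,318),"red",2): print('side',p.round(1),a,ray(c,p,44).round(1),ray(c,p,23.5).round(1))
print(bot.state()["wrist_force"])
E
```

```text
blue [409.2 235.7] 124 [456.1 137.2  40. ] [450.8 133.3  23.5]
red [437.6  32.4] 1556 [581.6 124.   44. ] [585.3 117.9  23.5]
red [309.8 227.9] 499 [465.8 204.6  44. ] [459.9 205.2  23.5]
red [564.6 237.5] 288 [451.3  30.   44. ] [444.2  16.   23.5]
side [221.6 259.6] 5 [652.3 186.1  44. ] [669.5 176.2  23.5]
side [314.6 266.2] 5 [448.1  29.4  44. ] [461.1  16.2  23.5]
side [264.6 307. ] 16 [444.8 214.9  44. ] [457.8 205.6  23.5]
[-0.21163989  0.76059719 -0.63544182]
```

View pics/w3.png

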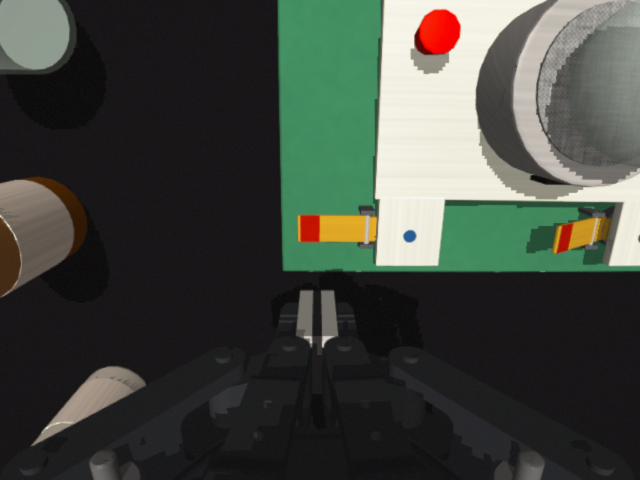

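View pics/s3.png

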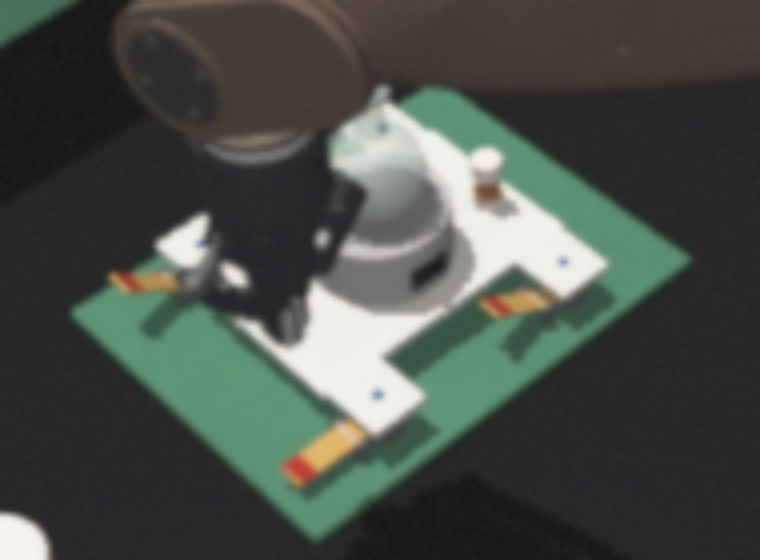

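The tab lies flat: the wrist and side views agree at z=23.5, both at about (459,205). The other visible tabs are still standing, the plate's dot is unmoved at (456,137), and the gripper is clear. Handing in.

```bash
python3 -c "
from rig import bot;print(bot.finish_job())"
```

```text
the job is handed in; nothing more can be done
None
```

The rocking corner is near-left. I pressed its shim tab flat, moved clear and handed the job in at about 8 s.

- **Finding the corner:** Near-right held 8 N at z = 40.0 mm without giving. Near-left sank to 35.1 mm under only 3.5 N. I did not press the two far ears, since only one corner gives.
- **Pressing the tab:** I pushed down until the fingertips stood at 22.7 mm with 22 N and less than 1 mm of further travel, so the tab was on its stop.
- **Last checks:** The wrist and side views agree, to about 2 mm, that the red end is at its flat height of 23.5 mm. The near-left blue dot is back at (456, 137), so the plate has not moved. The near-right and far-left tabs are standing.
- **Undisturbed items:** The stopper did not move beyond measurement scatter, and the vial looks undisturbed by eye. The wrist force reads about zero with the gripper roughly 100 mm above the plate.
- **Not checked:** The far-right tab was hidden behind the arm in the last pictures, but the gripper never went near it. The beaker, jar and bottle left of the work were only partly in view, and I did not look again at the flask and wrench on the right. None of the checks disagreed.

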